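# Close the washed canisters with their own lids

## Robot

A 7-joint arm with a two-finger parallel gripper is mounted at the origin on a cart in front of the work surface, level with it; the furniture and walls round the work are solid. World frame = base frame: x ahead of the robot, y to its left, z up, the work surface at z = 0. Lengths are in mm, angles in degrees, forces in N, time in s.
With the tool pointing down it reaches from about 400 to 900 mm from the base axis. Payload 5.5 kg.
Tool frame: the origin (TCP) lies midway between the tips of the shut fingers; the grasp point (between the pads) lies 19 mm behind it; z points along the fingers, y is the line along which they close (so a half turn about z gives the same grasp; the last joint's range is limited). The gripper opens to 85 mm and grips with 20 to 120 N. Pads are 22 mm wide; open, the fingers measure 114 mm over their backs; the gripper's body (76 mm by 85 mm) begins 54 mm behind the grasp point. The pads swing forward as they close: fully open they stand 13 mm farther back than shut.
Start: joints at [-57.628, 28.699, -24.465, 88.831, 12.651, 65.22, -12.049], TCP at [193.168, 620.634, 231.31] pointing down, gripper open.
Joint ranges: [-164.97, 164.97], [-17.58, 116.51], [-87.97, 89.64], [11.32, 138.91], [-80.73, 260.73], [10.89, 115.49], [-147.41, 147.41]. Speed limits (degrees/s): [147.25, 147.25, 180, 180, 180, 180, 180].

## Interface

Orientations are given as [roll, pitch, yaw] about the fixed x, y, z axes, in that order (R = Rz(yaw) Ry(pitch) Rx(roll)).
In Python, from workcell import get_state, get_image, calibration, hand_in gives the robot as it stands. The module is installed in compiled form; this text tells all that it offers.
- The arm moves only by the tool send_rows, never from a script. Its argument "rows" is a list of rows, each a list of 3 entries, a list of its own where there are three numbers: the shift along the tool's x, y, z in mm, then the turn, a rotation vector about the tool's x, y, z in degrees, then the closure, from 0 (fully open) to 1 (shut). A call has 1 to 12 rows; each row shifts and turns the commanded pose from where the row before left it, along the tool's axes as they then stand; what a row does not reach is not made up. A row lasts 1/10 s, in which the tool goes at most 50 mm and 8.59 degrees, less where a joint would pass 70% of its speed; a pose out of reach is approached as far as the arm can. A call with a gripper value outside its range is refused whole. The fingers move at their own pace and stop on an object; "squeeze" is the grip in N (left out, the last holds). Time passes only in rows, so rows that do not move let the fingers close. It gives the time, the measured TCP pose, the force, the opening and the grip force at its end, in the units of the state.
- get_state(): the state, without advancing time (a new reading comes with each control period).
- get_image(name): name is "scene" or "top"; returns the picture (480x640x3 uint8, red, green, blue); there is no depth.
- calibration(name): a dict with "K" (3x3 intrinsics, pixels), "R" (3x3) and "t" (3): a world point X has camera coordinates R X + t. Camera axes: x right, y down, z forward; pixel columns grow to the right and rows downward; lengths in mm; the calibration is good to about 2 mm. A picture is of the moment at which its call begins. calibration takes no time and is no camera call.
- hand_in(): hands the job in; it is judged then, once.
The state is a dict: "time_s": time; "joint_pos": joint angles; "dq": joint speeds; "tau": joint torques, N m; "eef_pos": TCP position; "eef_rot": TCP orientation; "contact_force": force on the tool from outside, world axes, zero at the start; "moment": the same for the moment, N m; "opening": finger opening in mm; "finger_force": force on a finger pad.
Only numpy, scipy, OpenCV 4.12 (cv2) and the standard library are available. Lean on these libraries where they do the work, as an engineer would, in place of code of your own. Each camera call takes 0.05 s, during which the arm holds its last target. There are 200 camera calls.

## Task

The four blue-and-white canisters are washed and dry: close each one with the wooden lid that fits it, set down gently (never dropped) until its plug is in the mouth and its disc lies flat on the rim. Leave every canister standing where it is, and the black-capped spice jar and the mug too.

Things in the scene. Friction and masses are not known exactly. Their poses are not given: they have to be found in the camera images.
- lid_tiny_mid (a point): The smallest of four loose round dark-wood lids, lying plug down, knob up: disc 66 mm across, 10 thick; grey plug below it 12 mm deep, 49 mm across at the disc, tapering to 38; round knob above it 28 mm across, 34 high. Point on its axis, half-way up its 56 mm: 28 mm above its underside, 6 above the disc's top, 11 below the knob's middle; z its axis, up. About 60 g.
- canister_tiny_mouth (a point): The smallest of four open, empty, loose round stoneware canisters, white with the lower part glazed blue: 66 mm across, 69 high, wall 5, mouth 56 mm wide. Point at the centre of the mouth, level with the rim; z its axis, up. Only the lid with the 66 mm disc fits: home, its disc lies flat on the rim and the lid's point is 16 mm above this one.
- lid_small_mid (a point): The second smallest of four loose round dark-wood lids, lying plug down, knob up: disc 84 mm across, 10 thick; grey plug below it 12 mm deep, 67 mm across at the disc, tapering to 56; round knob above it 28 mm across, 34 high. Point on its axis, half-way up its 56 mm: 28 mm above its underside, 6 above the disc's top, 11 below the knob's middle; z its axis, up. About 90 g.
- canister_small_mouth (a point): The second smallest of four open, empty, loose round stoneware canisters, white with the lower part glazed blue: 84 mm across, 76 high, wall 5, mouth 74 mm wide. Point at the centre of the mouth, level with the rim; z its axis, up. Only the lid with the 84 mm disc fits: home, its disc lies flat on the rim and the lid's point is 16 mm above this one.
- lid_medium_mid (a point): The second largest of four loose round dark-wood lids, lying plug down, knob up: disc 102 mm across, 10 thick; grey plug below it 12 mm deep, 85 mm across at the disc, tapering to 74; round knob above it 28 mm across, 34 high. Point on its axis, half-way up its 56 mm: 28 mm above its underside, 6 above the disc's top, 11 below the knob's middle; z its axis, up. About 130 g.
- canister_medium_mouth (a point): The second largest of four open, empty, loose round stoneware canisters, white with the lower part glazed blue: 102 mm across, 83 high, wall 5, mouth 92 mm wide. Point at the centre of the mouth, level with the rim; z its axis, up. Only the lid with the 102 mm disc fits: home, its disc lies flat on the rim and the lid's point is 16 mm above this one.
- lid_large_mid (a point): The largest of four loose round dark-wood lids, lying plug down, knob up: disc 120 mm across, 10 thick; grey plug below it 12 mm deep, 103 mm across at the disc, tapering to 92; round knob above it 28 mm across, 34 high. Point on its axis, half-way up its 56 mm: 28 mm above its underside, 6 above the disc's top, 11 below the knob's middle; z its axis, up. About 170 g.
- canister_large_mouth (a point): The largest of four open, empty, loose round stoneware canisters, white with the lower part glazed blue: 120 mm across, 90 high, wall 5, mouth 110 mm wide. Point at the centre of the mouth, level with the rim; z its axis, up. Only the lid with the 120 mm disc fits: home, its disc lies flat on the rim and the lid's point is 16 mm above this one.
- seed_jar_mid (a point): A bystander: a closed spice jar with a black cap and a dark label, 37 mm across, 84 mm high, standing loose among the canisters and lids. This point is on its axis, 42 mm above its foot; z is its axis, upward.
- mug: A bystander: a loose white mug with thin red lines, 82 mm across and 94 mm high, its handle along its own -y (112 mm over the handle), standing to the right in front of the toaster. Origin in the plane of its underside, 15 mm from the cup's axis towards the handle; z up.
There are look-alikes about, which are no part of the job. What is shaped like the part that bears lid_medium_mid but purple is not meant.

How it is judged:
By the outcome, as a careful person would: the job done as asked, in the order asked, and still so for the second after the job is handed in, with the robot touching nothing.
It also fails if it takes over 109 s, if anything falls off the work surface, if the arm or the gripper's body presses on something with over 40 N, if the wrist force passes 120 N, or if a joint passes its speed limit or range.

## Working session

There is one attempt and no reset: what is moved stays moved. The work goes in short steps, Python scripts to look and compute and a tool call to move; the robot and the scene stay as the last step left them, time stands still between calls to the robot, and variables do not carry over. Pictures are saved under pics/ and viewed, at most 14 in all, crops included, and the job is handed in when it is done.

Besides the shell and the picture viewer there is one more tool, called after "Emit:" in YAML: its name, and indented under it one key for each argument. send_rows: Moves the arm, as the interface text tells. Its arguments: {"type":"object","properties":{"rows":{"type":"array"},"squeeze":{"type":"number"}},"required":["rows"]}

```bash
mkdir -p pics
python3 - <<'E'
from workcell import *
import cv2
print(get_state())
for n in("scene","top"):
    cv2.imwrite(f"pics/{n}0.png",get_image(n)[:,:,::-1]); print(calibration(n))
E
```

```text
{'time_s': 0.0, 'joint_pos': array([-57.62790454,  28.75454318, -24.45528862,  88.89447999,
        12.65094612,  65.21942035, -12.05129525]), 'dq': array([-0.03764968, -0.04391315,  0.02291167, -0.08187262, -0.09355731,
       -0.04067823, -0.01481382]), 'tau': array([-8.41964575e-04, -5.69508076e+01, -5.81643865e+00, -2.80937093e+01,
        1.07683148e-02,  1.18578156e-02,  2.27787478e-05]), 'eef_pos': array([193.0110383 , 619.92633948, 230.23246703]), 'eef_rot': array([-1.79885428e+02, -4.60331312e-03,  1.62711615e+02]), 'contact_force': array([-0.6410524 , -0.33737798,  0.06687065]), 'moment': array([ 0.01047777, -0.02268584,  0.0364144 ]), 'finger_force': 0.0, 'opening': 84.92025236484342}
{'K': array([[566.99199754,   0.        , 318.85021415],
       [  0.        , 566.99199754, 244.90855604],
       [  0.        ,   0.        ,   1.        ]]), 'R': array([[ 0.66390087, -0.74755412,  0.01996188],
       [-0.40487227, -0.38175264, -0.83086905],
       [ 0.62874008,  0.54353267, -0.55610984]]), 't': array([-441.06275392,  264.3623047 , 1386.349325  ])}
{'K': array([[512.8001518 ,   0.        , 311.64011458],
       [  0.        , 512.8001518 , 240.49371562],
       [  0.        ,   0.        ,   1.        ]]), 'R': array([[ 1.13485243e-03, -9.99979558e-01, -6.29243140e-03],
       [-9.97749711e-01, -7.10438201e-04, -6.70448320e-02],
       [ 6.70389912e-02,  6.35435761e-03, -9.97730122e-01]]), 't': array([ -74.93391579,  588.33410877, 1237.73495138])}
```

View pics/scene0.png

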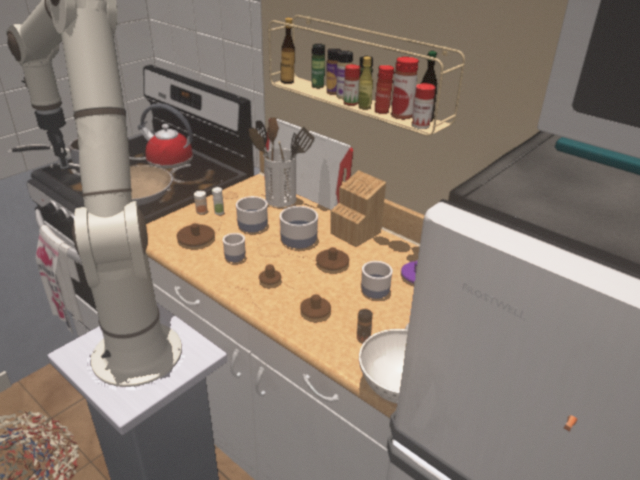

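View pics/top0.png

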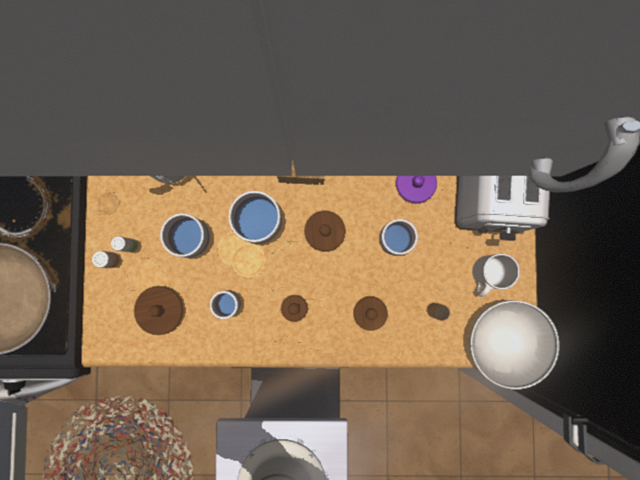

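View enlargement.

The top view shows the lids at large (158,310), tiny (293,308), small (370,313) and medium (325,231). Canisters are at medium (185,236), large (255,218), tiny (225,304) and small (399,237), with the jar at (438,311) and the purple decoy at (417,183). I'll measure these next.

```bash
cat > h.py <<'E'
import numpy as np, cv2
from workcell import *
def ray(n,uv,z):
    c=calibration(n); d=c["R"].T@np.linalg.inv(c["K"])@[*uv,1]; o=-c["R"].T@c["t"]
    return o+d*(z-o[2])/d[2]
def proj(n,X):
    c=calibration(n); p=c["K"]@(c["R"]@np.array(X)+c["t"]); return p[:2]/p[2]
E
python3 - <<'E'
from h import *
im=cv2.imread("pics/top0.png"); hsv=cv2.cvtColor(im,cv2.COLOR_BGR2HSV)
c=calibration("top"); print("cam",-c["R"].T@c["t"])
dark=(hsv[:,:,2]<110).astype(np.uint8)*255
wood=cv2.inRange(hsv,(8,70,110),(30,255,255))
def blob(mask,uv,r=45):
    m=np.zeros_like(mask);u,v=uv;m[v-r:v+r,u-r:u+r]=mask[v-r:v+r,u-r:u+r]
    cs,_=cv2.findContours(m,cv2.RETR_EXTERNAL,cv2.CHAIN_APPROX_NONE)
    k=[q for q in cs if cv2.pointPolygonTest(q,(float(u),float(v)),False)>=0 ]
    return max(k or cs,key=cv2.contourArea)
vis=cv2.resize(im[165:375,70:570],None,fx=1.6,fy=1.6,interpolation=cv2.INTER_CUBIC)
def circ(q,z):
    P=np.array([ray("top",p[0],z)[:2] for p in cv2.convexHull(q)])
    A=np.c_[2*P,np.ones(len(P))]; s=np.linalg.lstsq(A,(P**2).sum(1),rcond=None)[0]
    return s[:2].round(1),round(2*np.sqrt(s[2]+s[:2]@s[:2]),1)
for n,uv,r in [("large",(158,310),32),("medium",(325,231),28),("small",(370,313),24),("tiny",(293,308),20)]:
    q=blob(dark,uv,r); print("lid",n,circ(q,18))
blue=cv2.inRange(hsv,(95,80,40),(125,255,255))
for n,uv,r,z in [("large",(255,218),34,90),("medium",(185,236),30,83),("small",(399,237),26,76),("tiny",(225,304),22,69)]:
    q=blob(255-wood,uv,r); b=blob(blue,uv,r); print("can",n,"outer",circ(q,z),"blue",circ(b,z))
for n,uv in [("jar",(438,311))]: print(n,circ(blob(dark,uv,16),80))
cv2.imwrite("pics/vis.png",vis)
E
```

```text
cam [ 504.11872347  -82.3794195  1273.89868869]
lid large (array([418.9, 296.9]), np.float64(118.6))
lid medium (array([ 612.6, -106.1]), np.float64(97.6))
lid small (array([ 412.5, -216.3]), np.float64(79.2))
lid tiny (array([424.4, -32. ]), np.float64(61.8))
can large outer (array([637.5,  55.6]), np.float64(126.0)) blue (array([634.6,  51.3]), np.float64(90.8))
can medium outer (array([595.4, 219.5]), np.float64(113.2)) blue (array([593.5, 216.2]), np.float64(69.6))
can small outer (array([ 592.8, -277.9]), np.float64(87.0)) blue (array([ 591.3, -274.2]), np.float64(59.2))
can tiny outer (array([435.7, 126.4]), np.float64(72.6)) blue (array([436.6, 124.3]), np.float64(40.1))
jar (array([ 420.8, -366.4]), np.float64(43.9))
```

View pics/vis.png

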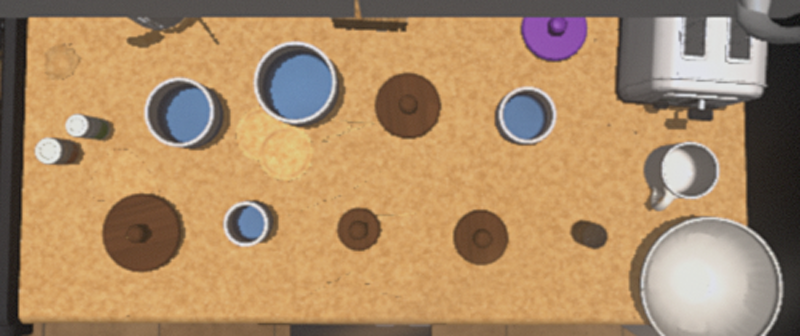

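The enlarged view shows shadows beside the canisters. I'll refine the rims using the white edge on the side facing away from the camera, with the radius known.

```bash
cat >> h.py <<'E'
from scipy.optimize import least_squares
def fit(im,uv,R,z,lid,shift=0):
    """centre (mm) of a disc of radius R at height z: far-side edge points, half-pixel outward bias allowed"""
    hsv=cv2.cvtColor(im,cv2.COLOR_BGR2HSV)
    mask=(hsv[:,:,2]<110) if lid else (hsv[:,:,1]<70)&(hsv[:,:,2]>110)|cv2.inRange(hsv,(95,50,40),(130,255,255)).astype(bool)
    r=int(R*512/1180*1.2)+2;u,v=np.int32(np.round(uv));m=np.zeros(mask.shape,np.uint8)
    m[v-r:v+r,u-r:u+r]=mask[v-r:v+r,u-r:u+r]
    q=max(cv2.findContours(m,cv2.RETR_EXTERNAL,cv2.CHAIN_APPROX_NONE)[0],key=cv2.contourArea)
    P=np.array([ray("top",p[0],z)[:2] for p in cv2.convexHull(q)]); c=P.mean(0)
    cam=np.array([504,-82]); 
    if not lid: P=P[(P-c)@(c-cam)>0]
    s=least_squares(lambda s:np.hypot(*(P-s).T)-(R-1.1),c,loss="soft_l1").x
    return s.round(1),np.abs(np.hypot(*(P-s).T)-(R-1.1)).max().round(1)
E
python3 - <<'E'
from h import *
im=cv2.imread("pics/top0.png")
for n,uv,R in [("large",(158,310),60),("medium",(325,231),51),("small",(370,313),42),("tiny",(293,308),33)]: print("lid",n,fit(im,uv,R,20,1))
for n,uv,R,z in [("large",(255,218),60,90),("medium",(185,236),51,83),("small",(399,237),42,76),("tiny",(225,304),33,69)]: print("can",n,fit(im,uv,R,z,0))
hsv=cv2.cvtColor(im,cv2.COLOR_BGR2HSV)
for n,uv in [("wallbits",(300,178))]: print(ray("top",uv,150),ray("top",uv,0))
E
```

```text
lid large (array([419.1, 296.4]), np.float64(1.9))
lid medium (array([ 612.3, -106.5]), np.float64(2.3))
lid small (array([ 412.8, -215.7]), np.float64(2.1))
lid tiny (array([424.5, -32. ]), np.float64(1.6))
can large (array([641.7,  60.5]), np.float64(0.7))
can medium (array([598.2, 230. ]), np.float64(0.7))
can small (array([ 594.9, -281.1]), np.float64(1.1))
can tiny (array([434.8, 133.3]), np.float64(1.0))
[718.36079765 -49.27915376 150.        ] [746.95439906 -44.86146032   0.        ]
```

Emit:
send_rows:
  rows:
    - [[0,0,0],[0,0,-5.8],0]
    - [[0,0,0],[0,0,-5.8],0]
    - [[0,0,0],[0,0,-5.7],0]
    - [[0,0,0],[0,0,0],0]
  squeeze: 40

```text
time_s: 0.5
eef_pos: [193.2, 620.2, 230.7]
eef_rot: [-179.9, -0.0, -179.9]
contact_force: [-0.1, -0.5, 0.8]
opening: 85.5
finger_force: 0.0
```

Emit:
send_rows:
  rows:
    - [[-22.6,-32.4,6],[0,0,0],0]
    - [[-22.6,-32.4,6],[0,0,0],0]
    - [[-22.6,-32.4,6],[0,0,0],0]
    - [[-22.6,-32.4,6],[0,0,0],0]
    - [[-22.6,-32.4,6],[0,0,0],0]
    - [[-22.6,-32.4,6],[0,0,0],0]
    - [[-22.6,-32.4,6],[0,0,0],0]
    - [[-22.6,-32.4,6],[0,0,0],0]
    - [[-22.6,-32.4,6],[0,0,0],0]
    - [[-22.6,-32.4,6],[0,0,0],0]
    - [[0,0,0],[0,0,0],0]
    - [[0,0,0],[0,0,0],0]

```text
time_s: 1.7
eef_pos: [419.6, 295.7, 171.1]
eef_rot: [-180.0, -0.0, 179.7]
contact_force: [0.3, 1.4, 0.4]
opening: 85.0
finger_force: 0.0
```

Emit:
send_rows:
  rows:
    - [[0,0,30],[0,0,0],0]
    - [[0,0,30],[0,0,0],0]
    - [[0,0,30],[0,0,0],0]
    - [[0,0,25],[0,0,0],0]
    - [[0,0,15],[0,0,0],0]
    - [[0,0,15],[0,0,0],0]
    - [[0,0,0],[0,0,0],0]

```text
time_s: 2.4
eef_pos: [417.9, 296.8, 24.9]
eef_rot: [-179.9, -0.1, -179.9]
contact_force: [-0.7, -0.9, 0.7]
opening: 85.1
finger_force: 0.0
```

Run:
```python
from h import *
a=get_image("scene");b=get_image("top")
u,v=np.int32(proj("scene",[419,296,40]));p,q=np.int32(proj("top",[419,296,40]))
f=lambda m,u,v:cv2.resize(m[v-50:v+50,u-50:u+50,::-1],(400,400),interpolation=cv2.INTER_CUBIC)
cv2.imwrite("pics/g1.png",np.hstack([f(a,u,v),f(b,p,q)]))
```

```text
(no output)
```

View pics/g1.png

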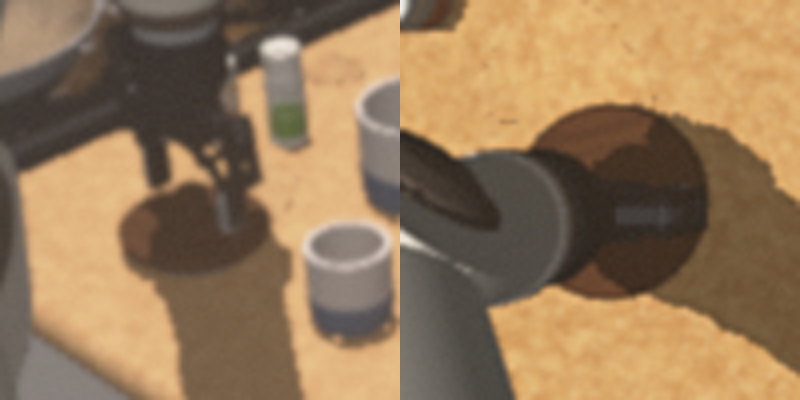

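The crops show the open fingers straddling the knob and centred on the disc, just above it. I'll close and lift.

Emit:
send_rows:
  rows:
    - [[0,0,0],[0,0,0],1]
    - [[0,0,0],[0,0,0],1]
    - [[0,0,0],[0,0,0],1]
    - [[0,0,0],[0,0,0],1]
    - [[0,0,0],[0,0,0],1]
    - [[0,0,0],[0,0,0],1]
    - [[0,0,0],[0,0,0],1]
    - [[0,0,0],[0,0,0],1]
    - [[0,0,0],[0,0,0],1]
    - [[0,0,0],[0,0,0],1]
  squeeze: 50

```text
time_s: 3.5
eef_pos: [419.8, 297.3, 27.2]
eef_rot: [179.9, 0.1, -180.0]
contact_force: [-1.3, 0.2, 4.7]
opening: 26.1
finger_force: 49.0
```

Emit:
send_rows:
  rows:
    - [[0,0,-10],[0,0,0],1]
    - [[0,0,-20],[0,0,0],1]
    - [[0,0,-30],[0,0,0],1]
    - [[0,0,-30],[0,0,0],1]
    - [[0,0,-30],[0,0,0],1]
    - [[0,0,-20],[0,0,0],1]
    - [[0,0,0],[0,0,0],1]

```text
time_s: 4.2
eef_pos: [420.9, 297.8, 169.6]
eef_rot: [179.8, 0.3, 180.0]
contact_force: [0.0, -0.5, -2.2]
opening: 26.1
finger_force: 49.6
```

Emit:
send_rows:
  rows:
    - [[-22.3,-23.6,0],[0,0,0],1]
    - [[-22.3,-23.6,0],[0,0,0],1]
    - [[-22.3,-23.6,0],[0,0,0],1]
    - [[-22.3,-23.6,0],[0,0,0],1]
    - [[-22.3,-23.6,0],[0,0,0],1]
    - [[-22.3,-23.6,0],[0,0,0],1]
    - [[-22.3,-23.6,0],[0,0,0],1]
    - [[-22.3,-23.6,0],[0,0,0],1]
    - [[-22.3,-23.6,0],[0,0,0],1]
    - [[-22.3,-23.6,0],[0,0,0],1]
    - [[0,0,0],[0,0,0],1]
    - [[0,0,0],[0,0,0],1]

```text
time_s: 5.4
eef_pos: [641.3, 59.5, 164.4]
eef_rot: [-180.0, -0.2, 179.9]
contact_force: [0.2, 1.1, -0.7]
opening: 25.8
finger_force: 49.6
```

Run:
```python
from h import *
a=get_image("scene");b=get_image("top")
s=[get_state() for _ in range(5)];print(np.mean([x["eef_pos"] for x in s],0),s[0]["eef_rot"])
X=[641,60,110]
u,v=np.int32(proj("scene",X));p,q=np.int32(proj("top",X))
f=lambda m,u,v:cv2.resize(m[v-60:v+60,u-60:u+60,::-1],(400,400),interpolation=cv2.INTER_CUBIC)
print((u,v),(p,q))
cv2.imwrite("pics/s2.png",a[:,:,::-1]);cv2.imwrite("pics/t2.png",b[:,:,::-1])
cv2.imwrite("pics/g2.png",np.hstack([f(a,u,v),f(b,p,q)]))
```

```text
[640.80179428  61.98910096 165.10375624] [ 1.79955837e+02 -1.48643472e-01 -1.79911098e+02]
(np.int32(300), np.int32(209)) (np.int32(252), np.int32(214))
```

View pics/g2.png

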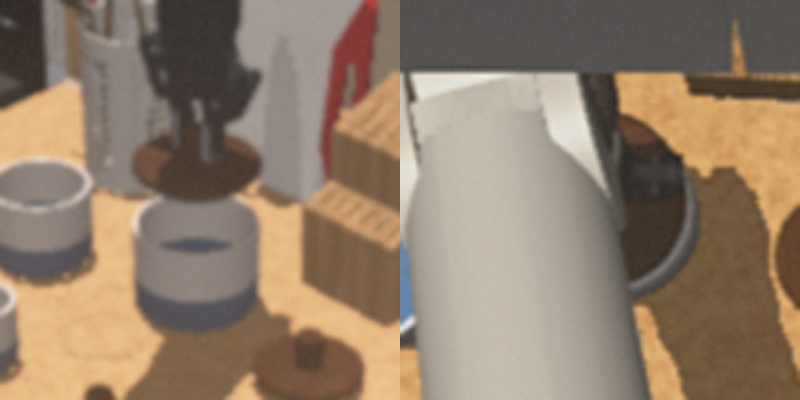

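The scene crop shows the lid centred sideways over the large canister. The top crop shows its right edge inside the canister's rim by about 3 px, which fits the parallax. I'll lower it.

Emit:
send_rows:
  rows:
    - [[0,0,20],[0,0,0],1]
    - [[0,0,15],[0,0,0],1]
    - [[0,0,10],[0,0,0],1]
    - [[0,0,5],[0,0,0],1]
    - [[0,0,3],[0,0,0],1]
    - [[0,0,2],[0,0,0],1]
    - [[0,0,0],[0,0,0],1]

```text
time_s: 6.2
eef_pos: [642.5, 60.7, 111.5]
eef_rot: [180.0, 0.0, -180.0]
contact_force: [-0.3, -0.5, -1.6]
opening: 26.1
finger_force: 49.6
```

Emit:
send_rows:
  rows:
    - [[0,0,1],[0,0,0],1]
    - [[0,0,1],[0,0,0],1]
    - [[0,0,1],[0,0,0],1]
    - [[0,0,0],[0,0,0],1]

```text
time_s: 6.6
eef_pos: [642.2, 60.7, 108.2]
eef_rot: [180.0, -0.0, -180.0]
contact_force: [-0.9, -0.1, -1.2]
opening: 26.2
finger_force: 49.6
```

Run:
```python
from h import *
s=[get_state() for _ in range(5)];print(np.mean([x["eef_pos"] for x in s],0),np.mean([x["contact_force"] for x in s],0))
a=get_image("scene");b=get_image("top")
X=[641,60,100]
u,v=np.int32(proj("scene",X));p,q=np.int32(proj("top",X))
f=lambda m,u,v:cv2.resize(m[v-40:v+40,u-40:u+40,::-1],(400,400),interpolation=cv2.INTER_CUBIC)
cv2.imwrite("pics/g3.png",np.hstack([f(a,u,v),f(b,p,q)]))
```

```text
[642.20973848  60.65635469 108.23700821] [-0.88608079 -0.06602778 -1.20692158]
```

View pics/g3.png

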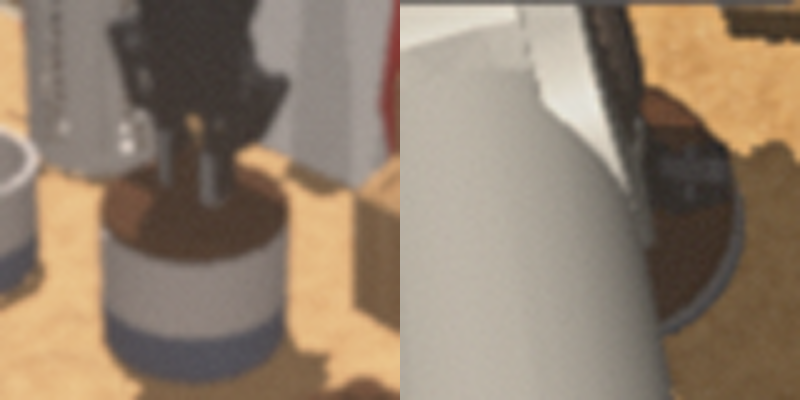

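The lid lines up with the rim, and its plug is inside the mouth with no contact force yet. I'll go on down.

Emit:
send_rows:
  rows:
    - [[0,0,1],[0,0,0],1]
    - [[0,0,1],[0,0,0],1]
    - [[0,0,0],[0,0,0],1]

```text
time_s: 7.0
eef_pos: [642.1, 60.7, 106.1]
eef_rot: [180.0, -0.0, -180.0]
contact_force: [1.2, 0.1, -1.7]
opening: 26.0
finger_force: 49.6
```

Emit:
send_rows:
  rows:
    - [[0,0,1],[0,0,0],1]
    - [[0,0,0],[0,0,0],1]

```text
time_s: 7.2
eef_pos: [642.3, 60.8, 105.4]
eef_rot: [180.0, 0.0, -180.0]
contact_force: [-0.1, -1.0, -0.8]
opening: 26.0
finger_force: 49.6
```

Emit:
send_rows:
  rows:
    - [[0,0,1],[0,0,0],1]
    - [[0,0,0],[0,0,0],1]

```text
time_s: 7.4
eef_pos: [642.4, 60.7, 105.3]
eef_rot: [-180.0, 0.0, -180.0]
contact_force: [-2.6, -0.3, 5.1]
opening: 25.9
finger_force: 50.3
```

Contact came at TCP z 105.3, exactly the expected home height. I'll release and rise.

Emit:
send_rows:
  rows:
    - [[0,0,0],[0,0,0],0.6]
    - [[0,0,0],[0,0,0],0.4]
    - [[0,0,0],[0,0,0],0]
    - [[0,0,0],[0,0,0],0]
    - [[0,0,0],[0,0,0],0]
    - [[0,0,-10],[0,0,0],0]
    - [[0,0,-20],[0,0,0],0]
    - [[0,0,-30],[0,0,0],0]
    - [[0,0,0],[0,0,0],0]

```text
time_s: 8.3
eef_pos: [645.6, 61.4, 169.7]
eef_rot: [179.9, 0.5, -180.0]
contact_force: [1.2, 0.3, 0.9]
opening: 85.3
finger_force: 0.0
```

Emit:
send_rows:
  rows:
    - [[3,-16.7,0],[0,0,0],0]
    - [[3,-16.7,0],[0,0,0],0]
    - [[3,-16.7,0],[0,0,0],0]
    - [[3,-16.7,0],[0,0,0],0]
    - [[3,-16.7,0],[0,0,0],0]
    - [[3,-16.7,0],[0,0,0],0]
    - [[3,-16.7,0],[0,0,0],0]
    - [[3,-16.7,0],[0,0,0],0]
    - [[3,-16.7,0],[0,0,0],0]
    - [[3,-16.7,0],[0,0,0],0]
    - [[0,0,0],[0,0,0],0]
    - [[0,0,0],[0,0,0],0]

```text
time_s: 9.5
eef_pos: [612.3, -106.4, 164.3]
eef_rot: [180.0, 0.0, 180.0]
contact_force: [0.1, 0.4, 0.7]
opening: 85.4
finger_force: 0.0
```

Run:
```python
from h import *
print(get_state()["eef_pos"],get_state()["opening"])
a=get_image("scene");b=get_image("top")
cv2.imwrite("pics/s4.png",a[:,:,::-1])
f=lambda m:cv2.resize(m[:,:,::-1],(400,300),interpolation=cv2.INTER_AREA)
c=cv2.resize(a[150:300,200:400,::-1],(400,300),interpolation=cv2.INTER_CUBIC)
cv2.imwrite("pics/g4.png",np.hstack([c,f(b)]))
```

```text
[ 612.27268846 -106.44517478  164.25924131] 85.38963046482749
```

View pics/g4.png

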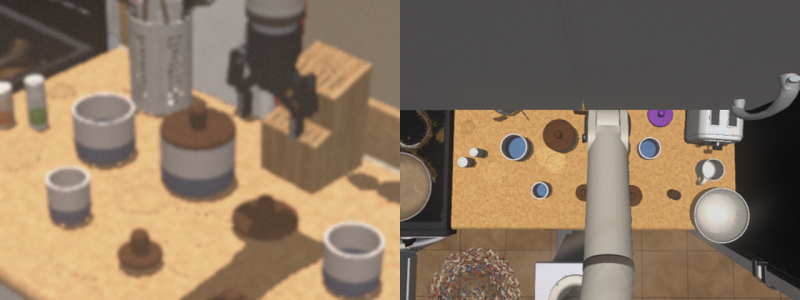

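The large lid lies flat on its canister. Before descending I'll check the clearance to the knife block.

Run:
```python
from h import *
for uv in [(355,244),(332,234),(385,219)]: print(ray("scene",uv,0).round())
```

```text
[741. -86.  -0.]
[736.   6.  -0.]
[932. -64.   0.]
```

Emit:
send_rows:
  rows:
    - [[0,0,30],[0,0,0],0]
    - [[0,0,30],[0,0,0],0]
    - [[0,0,30],[0,0,0],0]
    - [[0,0,20],[0,0,0],0]
    - [[0,0,15],[0,0,0],0]
    - [[0,0,10],[0,0,0],0]
    - [[0,0,0],[0,0,0],0]

```text
time_s: 10.3
eef_pos: [611.6, -105.5, 28.1]
eef_rot: [180.0, -0.1, -179.9]
contact_force: [-0.7, 0.8, 0.1]
opening: 85.8
finger_force: 0.0
```

Emit:
send_rows:
  rows:
    - [[0,0,0],[0,0,0],1]
    - [[0,0,0],[0,0,0],1]
    - [[0,0,0],[0,0,0],1]
    - [[0,0,0],[0,0,0],1]
    - [[0,0,0],[0,0,0],1]
    - [[0,0,0],[0,0,0],1]
    - [[0,0,0],[0,0,0],1]
    - [[0,0,0],[0,0,0],1]
    - [[0,0,0],[0,0,0],1]

```text
time_s: 11.2
eef_pos: [613.1, -106.4, 30.4]
eef_rot: [-180.0, 0.1, -180.0]
contact_force: [-0.6, 0.7, 5.8]
opening: 26.1
finger_force: 49.6
```

Emit:
send_rows:
  rows:
    - [[0,0,-10],[0,0,0],1]
    - [[0,0,-20],[0,0,0],1]
    - [[0,0,-30],[0,0,0],1]
    - [[0,0,-30],[0,0,0],1]
    - [[0,0,-30],[0,0,0],1]
    - [[0,0,-30],[0,0,0],1]
    - [[0,0,0],[0,0,0],1]

```text
time_s: 11.9
eef_pos: [615.3, -106.6, 184.6]
eef_rot: [-179.9, 0.5, -180.0]
contact_force: [-0.2, 0.5, -0.5]
opening: 26.2
finger_force: 49.5
```

Emit:
send_rows:
  rows:
    - [[1.4,33.6,-10],[0,0,0],1]
    - [[1.4,33.6,-10],[0,0,0],1]
    - [[1.4,33.6,0],[0,0,0],1]
    - [[1.4,33.6,0],[0,0,0],1]
    - [[1.4,33.6,0],[0,0,0],1]
    - [[1.4,33.6,0],[0,0,0],1]
    - [[1.4,33.6,0],[0,0,0],1]
    - [[1.4,33.6,0],[0,0,0],1]
    - [[1.4,33.6,10],[0,0,0],1]
    - [[1.4,33.6,10],[0,0,0],1]
    - [[0,0,0],[0,0,0],1]
    - [[0,0,0],[0,0,0],1]

```text
time_s: 13.1
eef_pos: [596.8, 230.7, 178.0]
eef_rot: [-180.0, -0.1, -179.8]
contact_force: [-0.3, -1.2, -1.0]
opening: 25.8
finger_force: 49.6
```

Emit:
send_rows:
  rows:
    - [[0,0,20],[0,0,0],1]
    - [[0,0,20],[0,0,0],1]
    - [[0,0,15],[0,0,0],1]
    - [[0,0,5],[0,0,0],1]
    - [[0,0,0],[0,0,0],1]

```text
time_s: 13.6
eef_pos: [597.9, 228.6, 118.4]
eef_rot: [-179.9, -0.1, 179.9]
contact_force: [-0.8, -0.8, -0.7]
opening: 26.3
finger_force: 49.6
```

Run:
```python
from h import *
s=get_state();print(s["eef_pos"],s["contact_force"])
a=get_image("scene");b=get_image("top")
X=[598,230,95]
u,v=np.int32(proj("scene",X));p,q=np.int32(proj("top",X))
f=lambda m,u,v:cv2.resize(m[v-40:v+40,u-40:u+40,::-1],(400,400),interpolation=cv2.INTER_CUBIC)
cv2.imwrite("pics/g5.png",np.hstack([f(a,u,v),f(b,p,q)]))
```

```text
[597.87470193 228.59836456 118.42658196] [-0.81160566 -0.81221154 -0.70863278]
```

View pics/g5.png

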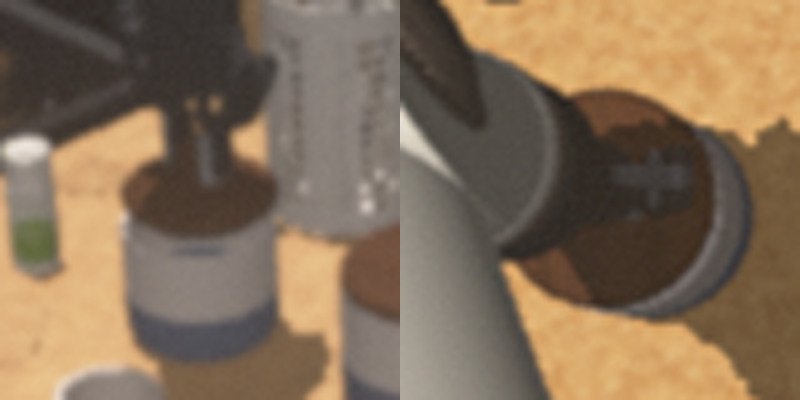

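The medium lid hovers in line with its canister. I'll lower it.

Emit:
send_rows:
  rows:
    - [[0,0,5],[0,0,0],1]
    - [[0,0,4],[0,0,0],1]
    - [[0,0,3],[0,0,0],1]
    - [[0,0,2],[0,0,0],1]
    - [[0,0,0],[0,0,0],1]

```text
time_s: 14.2
eef_pos: [597.9, 229.6, 104.9]
eef_rot: [-180.0, -0.0, -180.0]
contact_force: [0.7, -0.0, -1.4]
opening: 25.9
finger_force: 49.6
```

Emit:
send_rows:
  rows:
    - [[0,0,1],[0,0,0],1]
    - [[0,0,0],[0,0,0],1]

```text
time_s: 14.4
eef_pos: [598.3, 229.7, 104.3]
eef_rot: [180.0, -0.0, -180.0]
contact_force: [1.3, 1.0, -1.5]
opening: 25.7
finger_force: 49.6
```

Emit:
send_rows:
  rows:
    - [[0,0,1],[0,0,0],1]
    - [[0,0,0],[0,0,0],1]

```text
time_s: 14.6
eef_pos: [598.2, 229.7, 103.2]
eef_rot: [-180.0, -0.0, -180.0]
contact_force: [-0.1, -1.1, -1.6]
opening: 26.3
finger_force: 49.6
```

Emit:
send_rows:
  rows:
    - [[0,0,1],[0,0,0],1]
    - [[0,0,0],[0,0,0],1]

```text
time_s: 14.8
eef_pos: [598.1, 229.6, 102.1]
eef_rot: [-180.0, -0.0, -180.0]
contact_force: [0.0, -0.7, -1.1]
opening: 26.2
finger_force: 49.6
```

Emit:
send_rows:
  rows:
    - [[0,0,1],[0,0,0],1]
    - [[0,0,0],[0,0,0],1]

```text
time_s: 15.0
eef_pos: [598.3, 229.8, 101.4]
eef_rot: [180.0, 0.0, -180.0]
contact_force: [0.6, -0.3, -0.1]
opening: 25.7
finger_force: 49.7
```

Emit:
send_rows:
  rows:
    - [[0,0,1],[0,0,0],1]
    - [[0,0,0],[0,0,0],1]

```text
time_s: 15.2
eef_pos: [598.4, 229.7, 101.4]
eef_rot: [-180.0, 0.0, -180.0]
contact_force: [-2.2, -0.5, 6.8]
opening: 25.6
finger_force: 50.3
```

Emit:
send_rows:
  rows:
    - [[0,0,0],[0,0,0],0.6]
    - [[0,0,0],[0,0,0],0.4]
    - [[0,0,0],[0,0,0],0]
    - [[0,0,0],[0,0,0],0]
    - [[0,0,0],[0,0,0],0]
    - [[0,0,-10],[0,0,0],0]
    - [[0,0,-20],[0,0,0],0]
    - [[0,0,-30],[0,0,0],0]
    - [[0,0,0],[0,0,0],0]

```text
time_s: 16.1
eef_pos: [601.2, 231.3, 165.6]
eef_rot: [179.8, 0.4, -180.0]
contact_force: [1.3, 0.1, 1.1]
opening: 85.4
finger_force: 0.0
```

Emit:
send_rows:
  rows:
    - [[17.4,-26.2,0],[0,0,0],0]
    - [[17.4,-26.2,0],[0,0,0],0]
    - [[17.4,-26.2,0],[0,0,0],0]
    - [[17.4,-26.2,0],[0,0,0],0]
    - [[17.4,-26.2,0],[0,0,0],0]
    - [[17.4,-26.2,0],[0,0,0],0]
    - [[17.4,-26.2,0],[0,0,0],0]
    - [[17.4,-26.2,0],[0,0,0],0]
    - [[17.4,-26.2,0],[0,0,0],0]
    - [[17.4,-26.2,0],[0,0,0],0]
    - [[0,0,0],[0,0,0],0]
    - [[0,0,0],[0,0,0],0]

```text
time_s: 17.3
eef_pos: [424.4, -32.8, 160.8]
eef_rot: [-180.0, 0.1, 179.9]
contact_force: [-0.0, 0.6, -0.1]
opening: 85.7
finger_force: 0.0
```

Run:
```python
from h import *
print(get_state()["eef_pos"],get_state()["opening"])
a=get_image("scene");b=get_image("top")
f=lambda m:cv2.resize(m[:,:,::-1],(400,300),interpolation=cv2.INTER_AREA)
c=cv2.resize(a[180:330,190:390,::-1],(400,300),interpolation=cv2.INTER_CUBIC)
cv2.imwrite("pics/g6.png",np.hstack([c,f(b)]))
```

```text
[424.39701908 -32.83790769 160.7572995 ] 85.6763756170807
```

View pics/g6.png

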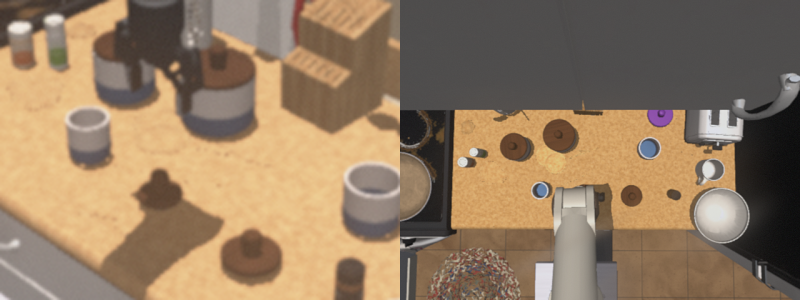

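The medium and large canisters are both closed flat. Next is the tiny lid.

Emit:
send_rows:
  rows:
    - [[0,0,30],[0,0,0],0]
    - [[0,0,30],[0,0,0],0]
    - [[0,0,30],[0,0,0],0]
    - [[0,0,20],[0,0,0],0]
    - [[0,0,12],[0,0,0],0]
    - [[0,0,9],[0,0,0],0]
    - [[0,0,0],[0,0,0],0]

```text
time_s: 18.1
eef_pos: [424.2, -31.7, 28.6]
eef_rot: [180.0, -0.1, -179.9]
contact_force: [0.4, -0.3, 0.1]
opening: 85.5
finger_force: 0.0
```

Emit:
send_rows:
  rows:
    - [[0,0,0],[0,0,0],1]
    - [[0,0,0],[0,0,0],1]
    - [[0,0,0],[0,0,0],1]
    - [[0,0,0],[0,0,0],1]
    - [[0,0,0],[0,0,0],1]
    - [[0,0,0],[0,0,0],1]
    - [[0,0,0],[0,0,0],1]
    - [[0,0,0],[0,0,0],1]
    - [[0,0,0],[0,0,0],1]

```text
time_s: 19.0
eef_pos: [424.9, -32.5, 30.1]
eef_rot: [-180.0, 0.1, -180.0]
contact_force: [-0.9, -0.3, 5.7]
opening: 26.0
finger_force: 48.7
```

Emit:
send_rows:
  rows:
    - [[0,0,-10],[0,0,0],1]
    - [[0,0,-20],[0,0,0],1]
    - [[0,0,-30],[0,0,0],1]
    - [[0,0,-30],[0,0,0],1]
    - [[0,0,-30],[0,0,0],1]
    - [[0,0,0],[0,0,0],1]

```text
time_s: 19.6
eef_pos: [427.2, -32.5, 153.4]
eef_rot: [-179.9, 0.5, 180.0]
contact_force: [1.3, -0.1, -0.1]
opening: 25.8
finger_force: 49.4
```

Emit:
send_rows:
  rows:
    - [[-2,33.1,0],[0,0,0],1]
    - [[-2,33.1,0],[0,0,0],1]
    - [[-2,33.1,0],[0,0,0],1]
    - [[-2,33.1,0],[0,0,0],1]
    - [[-2,33.1,0],[0,0,0],1]
    - [[0,0,0],[0,0,0],1]
    - [[0,0,0],[0,0,0],1]
    - [[0,0,20],[0,0,0],1]
    - [[0,0,15],[0,0,0],1]
    - [[0,0,8],[0,0,0],1]
    - [[0,0,0],[0,0,0],1]
    - [[0,0,0],[0,0,0],1]

```text
time_s: 20.8
eef_pos: [434.3, 132.6, 106.5]
eef_rot: [-180.0, -0.0, 180.0]
contact_force: [-0.2, -0.1, -0.3]
opening: 25.6
finger_force: 49.5
```

Run:
```python
from h import *
s=get_state();print(s["eef_pos"],s["contact_force"])
a=get_image("scene");b=get_image("top")
X=[435,133,80]
u,v=np.int32(proj("scene",X));p,q=np.int32(proj("top",X))
f=lambda m,u,v:cv2.resize(m[v-30:v+30,u-30:u+30,::-1],(400,400),interpolation=cv2.INTER_CUBIC)
cv2.imwrite("pics/g7.png",np.hstack([f(a,u,v),f(b,p,q)]))
```

```text
[434.33281823 132.56418274 106.45268458] [-0.19914757 -0.1112143  -0.31388261]
```

View pics/g7.png

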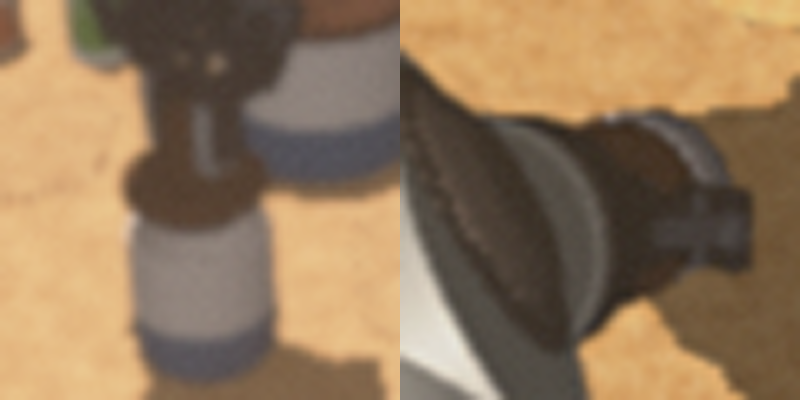

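The tiny lid is centred over its canister to within 1–2 mm. I'll lower it.

Emit:
send_rows:
  rows:
    - [[0,0,5],[0,0,0],1]
    - [[0,0,4],[0,0,0],1]
    - [[0,0,4],[0,0,0],1]
    - [[0,0,2],[0,0,0],1]
    - [[0,0,1],[0,0,0],1]
    - [[0,0,0],[0,0,0],1]

```text
time_s: 21.5
eef_pos: [434.1, 133.2, 90.1]
eef_rot: [-180.0, -0.0, -180.0]
contact_force: [-0.7, 0.4, -0.2]
opening: 25.9
finger_force: 49.5
```

Emit:
send_rows:
  rows:
    - [[0,0,1],[0,0,0],1]
    - [[0,0,0],[0,0,0],1]

```text
time_s: 21.7
eef_pos: [434.3, 133.2, 89.3]
eef_rot: [180.0, 0.0, -180.0]
contact_force: [0.0, -0.3, 0.1]
opening: 25.8
finger_force: 49.5
```

Emit:
send_rows:
  rows:
    - [[0,0,1],[0,0,0],1]
    - [[0,0,0],[0,0,0],1]

```text
time_s: 21.9
eef_pos: [434.2, 133.2, 88.3]
eef_rot: [180.0, -0.0, -180.0]
contact_force: [-0.6, 0.5, -0.8]
opening: 26.0
finger_force: 49.5
```

Emit:
send_rows:
  rows:
    - [[0,0,1],[0,0,0],1]
    - [[0,0,0],[0,0,0],1]

```text
time_s: 22.1
eef_pos: [434.3, 133.2, 87.3]
eef_rot: [180.0, 0.0, -180.0]
contact_force: [0.2, 0.2, -0.0]
opening: 26.3
finger_force: 49.5
```

Emit:
send_rows:
  rows:
    - [[0,0,1],[0,0,0],1]
    - [[0,0,0],[0,0,0],1]

```text
time_s: 22.3
eef_pos: [434.4, 133.3, 87.0]
eef_rot: [-180.0, 0.0, -180.0]
contact_force: [-3.0, -0.7, 9.7]
opening: 25.9
finger_force: 50.4
```

Emit:
send_rows:
  rows:
    - [[0,0,0.6],[0,0,0],1]
    - [[0,0,0],[0,0,0],1]

```text
time_s: 22.5
eef_pos: [434.6, 133.3, 87.0]
eef_rot: [-180.0, 0.0, -180.0]
contact_force: [-4.5, -1.1, 15.7]
opening: 26.0
finger_force: 51.0
```

Emit:
send_rows:
  rows:
    - [[0,0,-0.6],[0,0,0],1]
    - [[0,0,0],[0,0,0],0.6]
    - [[0,0,0],[0,0,0],0.4]
    - [[0,0,0],[0,0,0],0]
    - [[0,0,0],[0,0,0],0]
    - [[0,0,0],[0,0,0],0]
    - [[0,0,-10],[0,0,0],0]
    - [[0,0,-20],[0,0,0],0]
    - [[0,0,-30],[0,0,0],0]
    - [[0,0,0],[0,0,0],0]

```text
time_s: 23.5
eef_pos: [436.9, 134.3, 150.1]
eef_rot: [179.9, 0.4, -180.0]
contact_force: [0.6, 0.2, 0.3]
opening: 85.4
finger_force: 0.0
```

Emit:
send_rows:
  rows:
    - [[2.2,-34.9,0],[0,0,0],0]
    - [[2.2,-34.9,0],[0,0,0],0]
    - [[2.2,-34.9,0],[0,0,0],0]
    - [[2.2,-34.9,0],[0,0,0],0]
    - [[2.2,-34.9,0],[0,0,0],0]
    - [[2.2,-34.9,0],[0,0,0],0]
    - [[2.2,-34.9,0],[0,0,0],0]
    - [[2.2,-34.9,0],[0,0,0],0]
    - [[2.2,-34.9,0],[0,0,0],0]
    - [[2.2,-34.9,0],[0,0,0],0]
    - [[0,0,0],[0,0,0],0]
    - [[0,0,0],[0,0,0],0]

```text
time_s: 24.7
eef_pos: [411.9, -216.3, 146.2]
eef_rot: [180.0, -0.0, 179.9]
contact_force: [-1.1, 0.4, -0.2]
opening: 85.4
finger_force: 0.0
```

Run:
```python
from h import *
print(get_state()["eef_pos"],get_state()["opening"])
a=get_image("scene");b=get_image("top")
f=lambda m:cv2.resize(m[:,:,::-1],(400,300),interpolation=cv2.INTER_AREA)
c=cv2.resize(a[180:360,180:420,::-1],(400,300),interpolation=cv2.INTER_CUBIC)
cv2.imwrite("pics/g8.png",np.hstack([c,f(b)]))
```

```text
[ 411.92033501 -216.26099063  146.17862591] 85.44583053175332
```

View pics/g8.png

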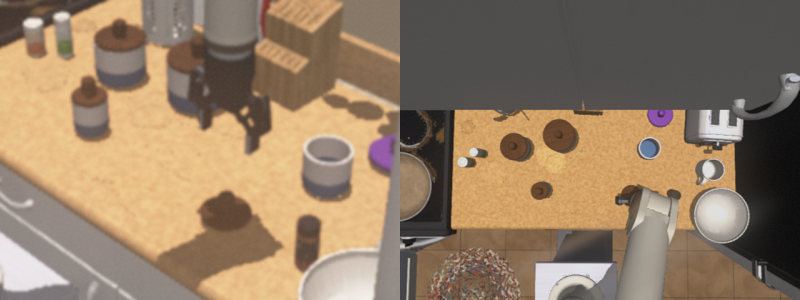

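Three canisters are closed. Last is the small lid.

Emit:
send_rows:
  rows:
    - [[0,0,30],[0,0,0],0]
    - [[0,0,30],[0,0,0],0]
    - [[0,0,25],[0,0,0],0]
    - [[0,0,16],[0,0,0],0]
    - [[0,0,10],[0,0,0],0]
    - [[0,0,5],[0,0,0],0]
    - [[0,0,0],[0,0,0],0]

```text
time_s: 25.5
eef_pos: [412.4, -215.1, 30.1]
eef_rot: [180.0, -0.0, -179.9]
contact_force: [-0.2, -0.9, 0.3]
opening: 85.5
finger_force: 0.0
```

Emit:
send_rows:
  rows:
    - [[0,0,0],[0,0,0],1]
    - [[0,0,0],[0,0,0],1]
    - [[0,0,0],[0,0,0],1]
    - [[0,0,0],[0,0,0],1]
    - [[0,0,0],[0,0,0],1]
    - [[0,0,0],[0,0,0],1]
    - [[0,0,0],[0,0,0],1]
    - [[0,0,0],[0,0,0],1]
    - [[0,0,0],[0,0,0],1]

```text
time_s: 26.4
eef_pos: [412.6, -216.1, 31.0]
eef_rot: [-180.0, 0.0, -180.0]
contact_force: [-0.6, 0.4, 5.5]
opening: 26.0
finger_force: 49.0
```

Emit:
send_rows:
  rows:
    - [[0,0,-10],[0,0,0],1]
    - [[0,0,-20],[0,0,0],1]
    - [[0,0,-30],[0,0,0],1]
    - [[0,0,-30],[0,0,0],1]
    - [[0,0,-30],[0,0,0],1]
    - [[0,0,-10],[0,0,0],1]
    - [[0,0,0],[0,0,0],1]

```text
time_s: 27.1
eef_pos: [413.4, -216.4, 162.0]
eef_rot: [-179.9, 0.2, 180.0]
contact_force: [0.3, -0.2, -0.4]
opening: 26.1
finger_force: 49.5
```

Emit:
send_rows:
  rows:
    - [[-30.4,-10.8,0],[0,0,0],1]
    - [[-30.4,-10.8,0],[0,0,0],1]
    - [[-30.4,-10.8,0],[0,0,0],1]
    - [[-30.4,-10.8,0],[0,0,0],1]
    - [[-30.4,-10.8,0],[0,0,0],1]
    - [[-30.4,-10.8,0],[0,0,0],1]
    - [[0,0,0],[0,0,0],1]
    - [[0,0,20],[0,0,0],1]
    - [[0,0,15],[0,0,0],1]
    - [[0,0,10],[0,0,0],1]
    - [[0,0,0],[0,0,0],1]
    - [[0,0,0],[0,0,0],1]

```text
time_s: 28.3
eef_pos: [594.3, -280.5, 115.0]
eef_rot: [180.0, -0.0, -180.0]
contact_force: [-0.4, -0.1, -0.4]
opening: 25.9
finger_force: 49.5
```

Run:
```python
from h import *
s=get_state();print(s["eef_pos"],s["contact_force"])
a=get_image("scene");b=get_image("top")
X=[595,-281,85]
u,v=np.int32(proj("scene",X));p,q=np.int32(proj("top",X))
f=lambda m,u,v:cv2.resize(m[v-35:v+35,u-35:u+35,::-1],(400,400),interpolation=cv2.INTER_CUBIC)
cv2.imwrite("pics/g9.png",np.hstack([f(a,u,v),f(b,p,q)]))
```

```text
[ 594.33575205 -280.48336252  115.02136255] [-0.36040104 -0.08864038 -0.42702327]
```

View pics/g9.png

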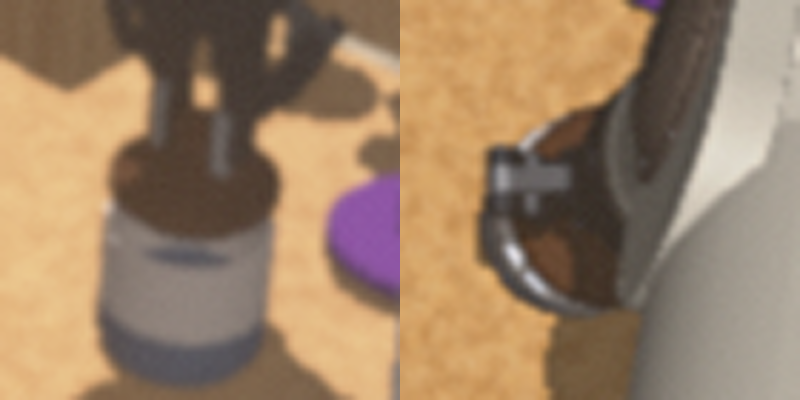

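The lid sits about 1–2 mm to the right of the canister in the scene view. I'll nudge it, then lower.

Emit:
send_rows:
  rows:
    - [[1,1,5],[0,0,0],1]
    - [[0,0,5],[0,0,0],1]
    - [[0,0,4],[0,0,0],1]
    - [[0,0,2],[0,0,0],1]
    - [[0,0,1],[0,0,0],1]
    - [[0,0,0],[0,0,0],1]

```text
time_s: 29.0
eef_pos: [593.6, -279.6, 98.0]
eef_rot: [180.0, -0.0, -180.0]
contact_force: [-0.4, -0.6, -0.1]
opening: 26.1
finger_force: 49.5
```

Emit:
send_rows:
  rows:
    - [[0,0,1],[0,0,0],1]
    - [[0,0,0],[0,0,0],1]

```text
time_s: 29.2
eef_pos: [593.8, -279.6, 97.3]
eef_rot: [-180.0, 0.0, -180.0]
contact_force: [-0.3, 0.7, -0.6]
opening: 26.1
finger_force: 49.5
```

Emit:
send_rows:
  rows:
    - [[0,0,1],[0,0,0],1]
    - [[0,0,0],[0,0,0],1]

```text
time_s: 29.4
eef_pos: [593.7, -279.6, 96.2]
eef_rot: [180.0, -0.0, -180.0]
contact_force: [0.9, 0.2, -1.0]
opening: 25.9
finger_force: 49.5
```

Emit:
send_rows:
  rows:
    - [[0,0,1],[0,0,0],1]
    - [[0,0,0],[0,0,0],1]

```text
time_s: 29.6
eef_pos: [593.7, -279.6, 95.2]
eef_rot: [180.0, -0.0, -180.0]
contact_force: [-0.4, -0.3, -0.9]
opening: 25.9
finger_force: 49.5
```

Emit:
send_rows:
  rows:
    - [[0,0,0.7],[0,0,0],1]
    - [[0,0,0],[0,0,0],1]

```text
time_s: 29.8
eef_pos: [593.7, -279.6, 95.1]
eef_rot: [-180.0, 0.0, -180.0]
contact_force: [-1.6, 1.2, 4.0]
opening: 25.9
finger_force: 49.9
```

Emit:
send_rows:
  rows:
    - [[0,0,0.5],[0,0,0],1]
    - [[0,0,0],[0,0,0],1]

```text
time_s: 30.0
eef_pos: [593.8, -279.6, 95.1]
eef_rot: [-180.0, 0.0, -180.0]
contact_force: [-2.7, 1.3, 7.4]
opening: 25.8
finger_force: 50.3
```

The lid is home at 95.1. I'll release, rise and back off toward the base.

Emit:
send_rows:
  rows:
    - [[0,0,0],[0,0,0],0.6]
    - [[0,0,0],[0,0,0],0.4]
    - [[0,0,0],[0,0,0],0]
    - [[0,0,0],[0,0,0],0]
    - [[0,0,0],[0,0,0],0]
    - [[0,0,-10],[0,0,0],0]
    - [[0,0,-20],[0,0,0],0]
    - [[0,0,-30],[0,0,0],0]
    - [[0,0,-30],[0,0,0],0]
    - [[0,0,-20],[0,0,0],0]
    - [[0,0,0],[0,0,0],0]

```text
time_s: 31.1
eef_pos: [596.2, -280.6, 209.0]
eef_rot: [-179.8, 0.4, -180.0]
contact_force: [0.4, 0.3, -0.5]
opening: 85.0
finger_force: 0.0
```

Emit:
send_rows:
  rows:
    - [[15,25,0],[0,0,0],0]
    - [[15,25,0],[0,0,0],0]
    - [[15,25,0],[0,0,0],0]
    - [[15,25,0],[0,0,0],0]
    - [[15,25,0],[0,0,0],0]
    - [[15,25,0],[0,0,0],0]
    - [[15,25,0],[0,0,0],0]
    - [[15,25,0],[0,0,0],0]
    - [[0,0,0],[0,0,0],0]
    - [[0,0,0],[0,0,0],0]

```text
time_s: 32.1
eef_pos: [473.5, -79.4, 204.0]
eef_rot: [-180.0, -0.0, -179.9]
contact_force: [-0.2, -0.9, -0.4]
opening: 85.6
finger_force: 0.0
```

Run:
```python
from h import *
a=get_image("scene");b=get_image("top")
c=cv2.resize(a[170:350,170:410,::-1],(400,300),interpolation=cv2.INTER_CUBIC)
d=cv2.resize(b[165:375,70:570,::-1],(800,300),interpolation=cv2.INTER_CUBIC)
e=cv2.resize(a[240:320,340:450,::-1],(400,300),interpolation=cv2.INTER_CUBIC)
cv2.imwrite("pics/g10.png",np.vstack([np.hstack([c,e]),d]))
```

```text
(no output)
```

View pics/g10.png

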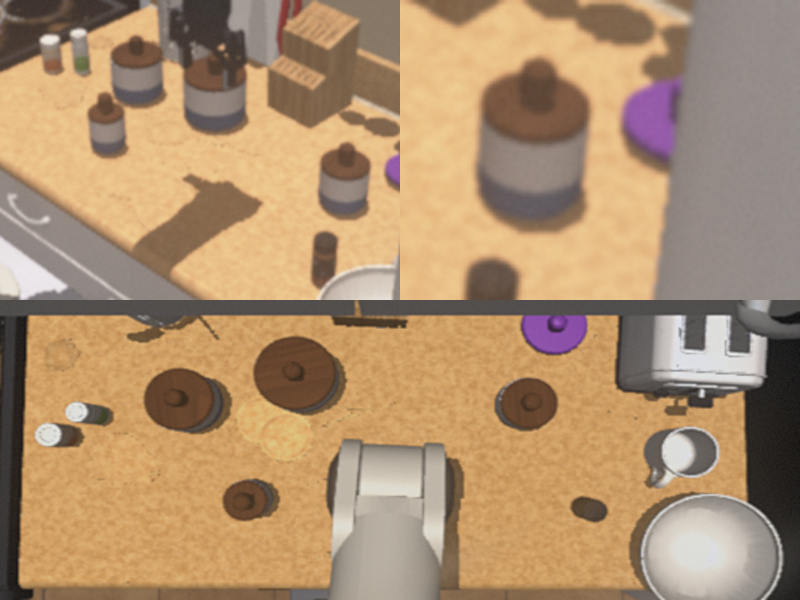

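All four canisters are closed with their lids flat. The jar, the mug and the purple decoy have not moved.

```bash
python3 -c "
from workcell import hand_in
print(hand_in())"
```

```text
the job is handed in; nothing more can be done
None
```

All four canisters are closed with their matching lids lying flat on the rims, the spice jar and mug are untouched, and the job is handed in at about 32 s of the 109 s allowed.

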